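# Find the clamp-release notch on the ring soldering fixture

## Robot

A 6-joint arm with a two-finger parallel gripper is mounted at the origin on the work surface. World frame = base frame: x ahead of the robot, y to its left, z up, the work surface at z = 0. Lengths are in m, angles in degrees, forces in N, time in s.
With the tool pointing down it reaches from about 0.4 to 0.825 m from the base axis. Payload 7 kg.
Tool frame: the origin (TCP) lies at the very end of the fingers, on their centre line; the grasp point (between the pads) lies 19 mm behind it (r.hold_point_z is the distance from the TCP to the grasp point, in m); z points along the fingers, y is the direction in which the jaws open and shut (so a half turn about z gives the same grasp; the last joint's range is limited). The gripper opens to 88 mm and grips with 3 to 60 N. Pads are 19 mm wide; open, the fingers measure 130 mm over their backs; the gripper's body (78 mm by 193 mm) begins 47 mm behind the grasp point.
Start: joints at [90.361, 20.546, 0.682, 0, -70.136, -16.507], TCP at [0.188, 0.648, 0.227] pointing down, gripper open.
Joint ranges: [-176.03, 176.03], [-82.01, 121.73], [-58.28, 71.71], [-173.87, 95.51], [-174.79, -0.11], [-173.66, 173.66]. Speed limits (degrees/s): [136.94, 136.94, 172.46, 180, 180, 180].

## Interface

Orientations are given as [roll, pitch, yaw] about the fixed x, y, z axes, in that order (R = Rz(yaw) Ry(pitch) Rx(roll)).
In Python, from plant import r gives the robot as it stands. The module is installed in compiled form; this text tells all that it offers.
- The arm moves only by the shell command python3 -m inch 'ROWS' [FORCE]. ROWS is text: rows parted by semicolons, each of 7 numbers parted by spaces: the shift along the tool's x, y, z in m, then the turn, a rotation vector about the tool's x, y, z in rad, then the opening, from 0 (shut) to 1 (fully open). In form: tx ty tz ax ay az jaw; .... A call has 1 to 20 rows; each row shifts and turns the commanded pose from where the row before left it, along the tool's axes as they then stand; what a row does not reach is not made up. A row lasts 1/12 s, in which the tool goes at most 41.7 mm and 7.16 degrees, less where a joint would pass 70% of its speed; a pose out of reach is approached as far as the arm can. A call with a gripper value outside its range is refused whole. The fingers move at their own pace and stop on an object; FORCE is the grip in N (left out, the last holds). Time passes only in rows, so rows that do not move let the fingers close. It gives the time, the measured TCP pose, the force and the opening at its end, in the units of the state.
- r.get_state(): the state, without advancing time (a new reading comes with each control period).
- r.capture(name): name is "scene" or "top"; returns the picture (384x512x3 uint8, red, green, blue); there is no depth.
- r.camera_params(name): a dict with "vfov" (degrees; the focal length in pixels is half the picture's height over the tangent of half this angle, whatever the lens; pixels are square), "cx", "cy" (the principal point, pixels), "distortion" ([k1, k2, p1, p2, k3] as OpenCV has them; the pictures are not rectified), "R" (3x3) and "t" (3): a world point X has camera coordinates R X + t. Camera axes: x right, y down, z forward; pixel columns grow to the right and rows downward; lengths in m; the calibration is good to about 2 mm. A picture is of the moment at which its call begins. camera_params takes no time and is no camera call.
- r.close_job(): hands the job in, once; it reports no verdict.
Trained networks look in the newest picture that a camera, given by its name, has taken for a name from the list of things; names that differ only in an ending like _2 or _b are one class to them, and where a whole thing is asked for, a point or a joint stands for the part that bears it (a point fixed in the world has none). Each returns a list of dicts, best first, with "p" (0 to 1); they miss things now and then, are a little off and sometimes report something else, mostly with a low value. They report only what shows in the picture. A call takes as long as a camera call.
- r.recognise(target, camera): "xy" ([column, row] in pixels, amid what is visible of it).
The state is a dict: "time_s": time; "joints": joint angles; "qd": joint speeds; "joint_torque": joint torques, N m; "tcp_pos": TCP position; "eef_rot": TCP orientation; "contact_force": force on the tool from outside, world axes, zero at the start; "moment": the same for the moment, N m; "gripper_width": finger opening in m.
Only numpy, scipy, OpenCV 4.12 (cv2) and the standard library are available. Lean on these libraries where they do the work, as an engineer would, in place of code of your own. Each camera call takes 0.05 s, during which the arm holds its last target.

## Task

Starting by touching the front edge strip of the aluminium ring fixture next to its blue collar, feel along the strip with a fingertip until it drops into the hidden notch, then gently press the key inside the notch all the way down to open the clamp. The program finishes while holding the key fully down. Pick nothing up, and leave the rings in the fixture and everything else on the bench where they are.

Things in the scene. Friction and masses are not known exactly. Their poses are not given: they have to be found in the camera images.
- fixture: Aluminium ring fixture fixed to the bench: rail 520 mm long (its y, to the robot's left), 25 mm high. Origin on the bench under mid-length; x across the rail, away from the robot. Edge strip along its front; behind it dark clamp jaw (x 3 to 13 mm, top 38 mm), four rings (x about 41, tops 45 mm), rear wall (x 69 to 79, top 37 mm).
- edge_mid (a point): Middle of the edge strip's level top, 40 mm above the bench; axes as the fixture's. The strip is 35 mm wide (x), bare for y = -140 to +140 mm, then enters aluminium sleeves (tops 1.5 mm higher). Its one notch is 44 mm long (y), open above, front and back; its centre lies anywhere from y = -85 to +45 mm, unlike each time: feel for it, or see its shallow step.
- edge_start (a point): Point on the strip's top beside the blue collar, 115 mm from edge_mid along +y (robot's left): touch down here first, at most 30 mm to either side along the strip. The strip is solid here. The collar, 30 mm long, begins 27 mm farther along y and stands 3.5 mm higher than the strip.
- release_key (a joint): Spring key in the notch, a bare 42 x 33 mm block, top 6 mm below the strip's top. Value: m pressed down, 0 = up, 0.008 = fully down on its stop (top 14 mm below the strip's). Starts to move at about 3 N, takes 8 N fully down, springs back when let go. Going down it draws the clamp jaw 7 mm off the rings. Key and strip stand 60 N of push.
- ring0: Steel ring, 49 mm outside, 36 mm inside, 20 mm high, lying loose in the fixture between jaw and rear wall (number 1 of 4 from the robot's right). Origin: centre of its underside. Bystander.
- ring1: Steel ring, 49 mm outside, 36 mm inside, 20 mm high, lying loose in the fixture between jaw and rear wall (number 2 of 4 from the robot's right). Origin: centre of its underside. Bystander.
- ring2: Steel ring, 49 mm outside, 36 mm inside, 20 mm high, lying loose in the fixture between jaw and rear wall (number 3 of 4 from the robot's right). Origin: centre of its underside. Bystander.
- ring3: Steel ring, 49 mm outside, 36 mm inside, 20 mm high, lying loose in the fixture between jaw and rear wall (number 4 of 4 from the robot's right). Origin: centre of its underside. Bystander.
- disc: Loose copper disc, 36 mm across, 4 mm thick, lying on the rail's right end behind the sleeve. Origin: centre of its underside. Bystander.
- jar: Amber flux jar with black cap, 52 mm across, 60 mm high, standing on the bench. Origin: centre of its underside. Bystander.
- spool: Grey solder spool, 56 mm across, 45 mm high, standing on the bench. Origin: centre of its underside. Bystander.
- driver: Screwdriver, yellow handle, 200 mm long, 26 mm thick, lying on the bench near the robot. Origin: on the bench under its mid-length; blade towards +x. Bystander.

How it is judged:
By the outcome, as a careful person would: the job done as asked, in the order asked, and still so for the second after the job is handed in, while the arm keeps its last pose, push and grip.
It also fails if it takes over 51 s, if anything falls off the work surface, if the arm or the gripper's body presses on something with over 40 N, if the wrist force passes 120 N, or if a joint passes its speed limit or range.

## Working session

There is one attempt and no reset: what is moved stays moved. The work goes in short steps, Python scripts to look and compute and a shell command to move; the robot and the scene stay as the last step left them, time stands still between calls to the robot, and variables do not carry over. Pictures are saved under pics/ and viewed, and the job is handed in when it is done.

```bash
mkdir -p pics; cat > h.py <<'E'
import numpy as np, cv2
from plant import r
def cam(n):
    p=r.camera_params(n); f=192/np.tan(np.radians(p['vfov'])/2)
    K=np.array([[f,0,p['cx']],[0,f,p['cy']],[0,0,1.]])
    return K,np.array(p['distortion'],float),np.array(p['R']),np.array(p['t'])
def ray(n,xy):
    K,d,R,t=cam(n)
    u=cv2.undistortPoints(np.array(xy,float).reshape(-1,1,2),K,d).reshape(-1,2)
    D=np.c_[u,np.ones(len(u))]@R
    return -R.T@t,D
def atz(n,xy,z):
    o,D=ray(n,xy); return o+D*((z-o[2])/D[:,2])[:,None]
def proj(n,X):
    K,d,R,t=cam(n)
    return cv2.projectPoints(np.array(X,float).reshape(-1,3),cv2.Rodrigues(R)[0],t,K,d)[0].reshape(-1,2)
E
python3 - <<'E'
from h import *
s=r.get_state(); print(s)
for n in('scene','top'):
    im=r.capture(n); cv2.imwrite(f'pics/{n}0.png',im[:,:,::-1])
    K,d,R,t=cam(n); print(n,K[0,0],d,-R.T@t)
    for k in('edge_start','edge_mid','fixture','release_key','ring0'):
        print(k,[(np.round(x['xy'],1),round(x['p'],2)) for x in r.recognise(k,n)[:5]])
E
```

```text
{'time_s': 0.0, 'joints': array([ 9.03603181e+01,  2.05912864e+01,  6.33037948e-01, -2.22641503e-02,
       -7.01370397e+01, -1.65073032e+01]), 'qd': array([ 0.0679493 ,  0.03885658, -0.0420928 , -0.05270572, -0.01868044,
        0.15531338]), 'joint_torque': array([ 3.00504162e-04, -5.82720780e+01,  2.93054241e+01,  6.99713320e+00,
        6.78488650e-03, -1.61648632e-04]), 'tcp_pos': array([0.18759123, 0.64787759, 0.22561205]), 'eef_rot': array([ 1.79902692e+02, -7.01084879e-03, -1.61545613e+01]), 'contact_force': array([-0.29265319,  0.4664401 , -0.01515338]), 'moment': array([-1.45730739e-02, -2.62031103e-02,  1.23106226e-05]), 'gripper_width': 0.08752952949260139}
scene 421.9225883619455 [-0.14234196  0.          0.          0.          0.        ] [1.07138287 0.32079268 0.7972753 ]
edge_start [(array([265.6, 230.3]), 0.79)]
edge_mid [(array([267.1, 229.7]), 0.55)]
fixture [(array([267.3, 230.3]), 0.81), (array([311.2, 240.7]), 0.74)]
release_key [(array([266.1, 203.5]), 0.72), (array([265.2, 231.3]), 0.23)]
ring0 [(array([208.6, 204.8]), 0.7), (array([278.7, 227.7]), 0.62), (array([239.4, 221.4]), 0.57), (array([312.1, 247.7]), 0.57)]
top 448.9260493894033 [-0.14403949  0.          0.          0.          0.        ] [ 0.37190303 -0.07929836  1.48119258]
edge_start [(array([231.1, 172.3]), 0.91)]
edge_mid [(array([235.9, 171.5]), 0.88)]
fixture [(array([231.8, 174.8]), 0.75)]
release_key [(array([240. , 187.5]), 0.45)]
ring0 [(array([193.7, 170.4]), 0.57)]
```

```bash
python3 - <<'E'
import cv2
a=cv2.imread('pics/scene0.png');cv2.imwrite('pics/scene0c.png',cv2.resize(a[150:350,140:400],None,fx=3,fy=3,interpolation=2))
a=cv2.imread('pics/top0.png');cv2.imwrite('pics/top0c.png',cv2.resize(a[100:270,110:370],None,fx=3,fy=3,interpolation=2))
E
```

```text
(no output)
```

View pics/scene0.png

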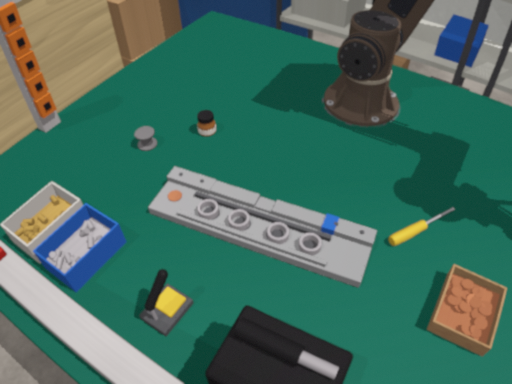

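View pics/top0.png

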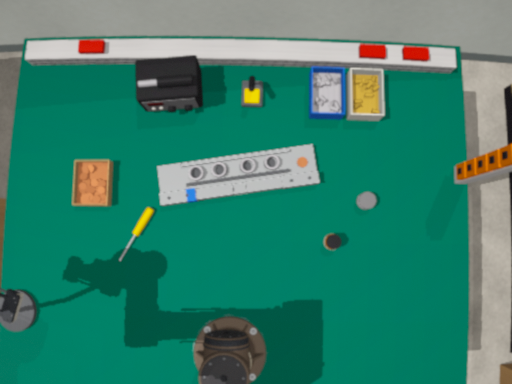

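```bash
sleep 1; ls pics
```

```text
scene0.png
scene0c.png
top0.png
top0c.png
```

View pics/scene0c.png

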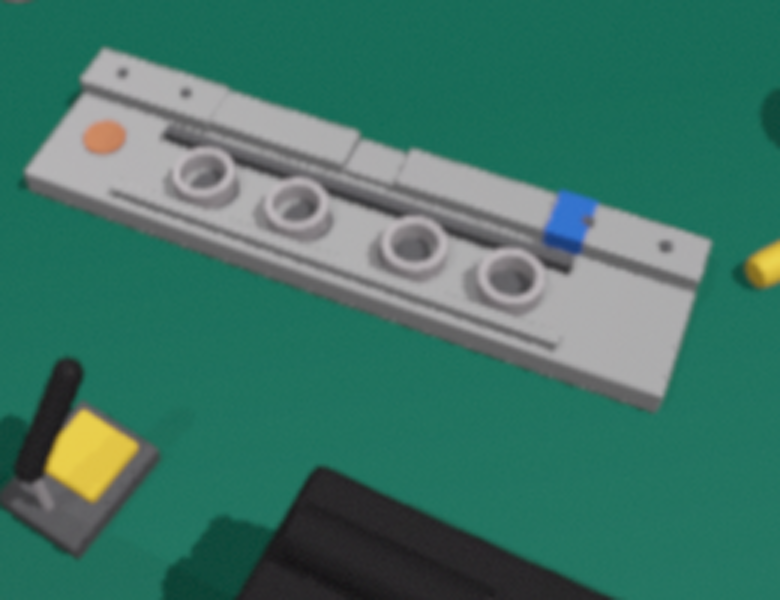

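View pics/top0c.png

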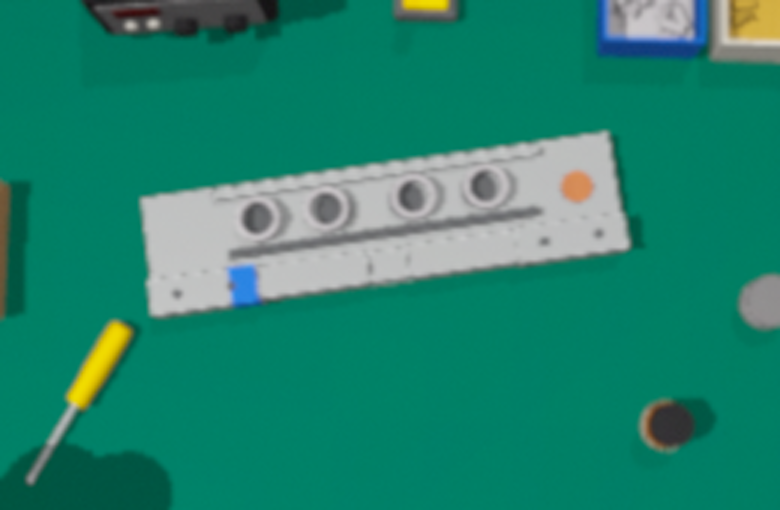

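```bash
python3 - <<'E'
from h import *
T=lambda c:[110+c[0]/3-.33,100+c[1]/3-.33]
S=lambda c:[140+c[0]/3-.33,150+c[1]/3-.33]
def show(l,n,c,z):
    print(l,n,np.round(atz(n,[(T if n=='top' else S)(c)],z)[0]*1000,1))
show('FR','top',(631,247),.0415);show('FL','top',(152,315),.0415)
show('BR','top',(608,131),.025);show('BL','top',(141,198),.025)
show('FR','scene',(104,47),.0415);show('FL','scene',(711,240),.0415)
show('BR','scene',(25,173),.025);show('BL','scene',(662,400),.025)
show('collar c','top',(244,285),.0435);
for c in((563,191),(597,197),(545,238)): show('collar c','scene',c,.0435)
for c in((370,268),(408,263)):show('notch','top',c,.04)
for c in ((360,131),(412,150),(345,163),(397,183)):show('notch','scene',c,.04)
E
```

```text
FR top [ 558.3 -278.8   41.5]
FL top [471.6 236.3  41.5]
BR top [ 688.9 -254.7   25. ]
BL top [601.7 258.7  25. ]
FR scene [ 554.5 -276.4   41.5]
FL scene [469.5 237.6  41.5]
BR scene [ 686.5 -251.    25. ]
BL scene [602.3 260.3  25. ]
collar c top [506.5 137.3  43.5]
collar c scene [488.2 123.3  43.5]
collar c scene [479.7 147.9  43.5]
collar c scene [535.  132.   43.5]
notch top [528.7   2.3  40. ]
notch top [535.1 -38.5  40. ]
notch scene [517.  -41.6  40. ]
notch scene [511.9   3.5  40. ]
notch scene [551.1 -33.7  40. ]
notch scene [546.5  11.   40. ]
```

The rail lies yawed about 9.5°. The notch step shows at scene pixel (266,203) and top pixel (240,188), near fixture y ≈ 0 to 2 mm. The blue collar is at top pixel (191,195). Next I shut the fingers and turn them so that the finger row runs across the strip and the 19 mm pad width runs along it.

```bash
python3 -m inch '0 0 0 0 0 0.1122 0;0 0 0 0 0 0.1122 0;0 0 0 0 0 0.1122 0;0 0 0 0 0 0.1122 0;0 0 0 0 0 0.1122 0;0 0 0 0 0 0.1122 0;0 0 0 0 0 0.1122 0;0 0 0 0 0 0.1122 0;0 0 0 0 0 0.1122 0;0 0 0 0 0 0.1122 0;0 0 0 0 0 0 0;0 0 0 0 0 0 0' 20
```

```text
time_s: 1.6
tcp_pos: [0.1877, 0.6484, 0.2266]
eef_rot: [-180.0, 0.0, -80.2]
contact_force: [-1.0, -0.6, 0.5]
gripper_width: 0.0131
```

```bash
python3 -m inch '0.02 -0.007 0 0 0 0 0;0.03 -0.011 0 0 0 0 0;0.03 -0.011 0 0 0 0 0;0.03 -0.011 0 0 0 0 0;0.03 -0.011 0 0 0 0 0;0.03 -0.011 0 0 0 0 0;0.03 -0.011 0 0 0 0 0;0.03 -0.011 0 0 0 0 0;0.03 -0.011 0 0 0 0 0;0.03 -0.011 0 0 0 0 0;0.03 -0.011 0 0 0 0 0;0.03 -0.011 0 0 0 0 0;0.03 -0.011 0 0 0 0 0;0.03 -0.011 0 0 0 0 0;0.03 -0.011 0 0 0 0 0;0.03 -0.011 0 0 0 0 0;0.03 -0.011 0 0 0 0 0;0.03 -0.011 0 0 0 0 0;0.03 -0.011 0 0 0 0 0;0.03 -0.011 0 0 0 0 0'
python3 -m inch '0.0085 -0.004 0.01 0 0 0 0;0 0 0.02 0 0 0 0;0 0 0.025 0 0 0 0;0 0 0.025 0 0 0 0;0 0 0.02 0 0 0 0;0 0 0.01 0 0 0 0;0 0 0 0 0 0 0;0 0 0 0 0 0 0'
python3 - <<'E'
from h import *
s=r.get_state();print(s['tcp_pos'],s['eef_rot'],s['contact_force'],s['joints'],s['gripper_width'])
for n in('scene','top'):
    im=r.capture(n)[:,:,::-1].copy()
    X=np.array(s['tcp_pos']); 
    x0,y0,x1,y1=(140,90,400,290) if n=='scene' else (110,100,370,270)
    c=cv2.resize(im[y0:y1,x0:x1],None,fx=3,fy=3,interpolation=2)
    for p in proj(n,[X,[X[0],X[1],.04]]): cv2.circle(c,(int((p[0]-x0)*3),int((p[1]-y0)*3)),4,(0,0,255),1)
    cv2.imwrite(f'pics/{n}1.png',c)
E
```

```text
time_s: 3.27
tcp_pos: [0.4994, 0.101, 0.227]
eef_rot: [-180.0, 0.0, -80.2]
contact_force: [-0.5, 0.4, 0.9]
gripper_width: 0.0004
time_s: 3.93
tcp_pos: [0.5044, 0.0949, 0.1169]
eef_rot: [180.0, -0.0, -80.3]
contact_force: [-0.2, 0.0, 0.7]
gripper_width: 0.0004
[0.50437267 0.09488361 0.11686578] [ 1.79988326e+02 -2.76903707e-02 -8.03205782e+01] [-0.1661788   0.01760123  0.72468631] [ 3.26158750e+01  1.12704669e+01 -2.80816929e+01  2.70867861e-02
 -5.06693855e+01 -2.29536274e+01] 0.00039483979675332783
```

```bash
sleep 1
```

```text
(no output)
```

View pics/scene1.png

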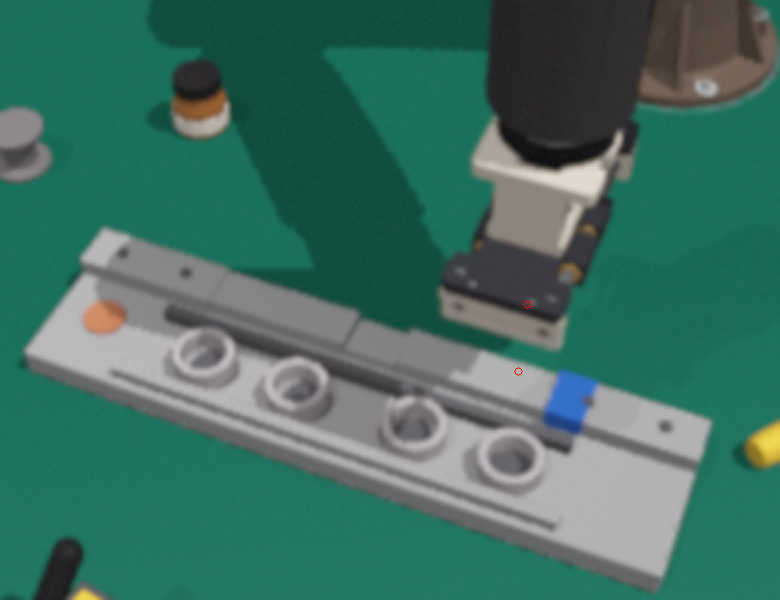

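View pics/top1.png

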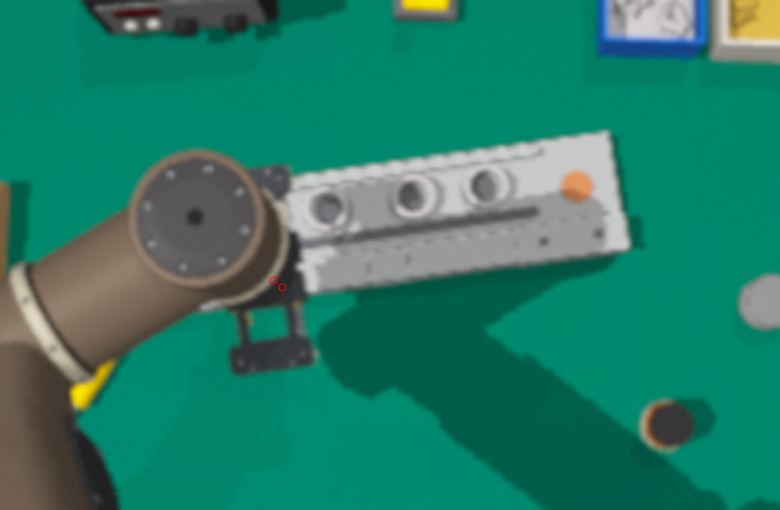

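The projected touch point, scene crop (518,371), lies on the strip about one collar length from the collar and slightly towards the robot, as planned. Next I descend.

```bash
python3 -m inch '0 0 0.015 0 0 0 0;0 0 0.02 0 0 0 0;0 0 0.02 0 0 0 0;0 0 0.01 0 0 0 0;0 0 0.005 0 0 0 0;0 0 0 0 0 0 0;0 0 0 0 0 0 0'
python3 -m inch '0 0 0.0015 0 0 0 0;0 0 0.0015 0 0 0 0;0 0 0 0 0 0 0'
python3 -m inch '0 0 0.001 0 0 0 0;0 0 0.001 0 0 0 0;0 0 0 0 0 0 0'
```

```text
time_s: 4.62
tcp_pos: [0.5048, 0.0951, 0.0474]
eef_rot: [-179.9, 0.0, -80.4]
contact_force: [-0.8, 0.4, 0.9]
gripper_width: 0.0005
time_s: 4.87
tcp_pos: [0.5044, 0.0949, 0.044]
eef_rot: [-179.9, 0.0, -80.4]
contact_force: [1.1, -0.2, 0.2]
gripper_width: 0.0008
time_s: 5.12
tcp_pos: [0.5041, 0.0947, 0.0415]
eef_rot: [180.0, -0.0, -80.4]
contact_force: [0.5, 0.2, 0.3]
gripper_width: 0.0008
```

```bash
python3 -m inch '0 0 0.001 0 0 0 0;0 0 0 0 0 0 0'
python3 -m inch '0 0 0.0005 0 0 0 0;0 0 0 0 0 0 0'
python3 -m inch '0 0 0.0005 0 0 0 0;0 0 0 0 0 0 0'
```

```text
time_s: 5.28
tcp_pos: [0.504, 0.0947, 0.0404]
eef_rot: [180.0, -0.0, -80.4]
contact_force: [-0.8, 0.5, -0.3]
gripper_width: 0.0005
time_s: 5.45
tcp_pos: [0.5041, 0.0947, 0.0403]
eef_rot: [180.0, -0.0, -80.4]
contact_force: [-1.5, -1.1, 4.0]
gripper_width: 0.0007
time_s: 5.62
tcp_pos: [0.5042, 0.0947, 0.0403]
eef_rot: [-180.0, -0.0, -80.4]
contact_force: [-3.7, -0.0, 10.8]
gripper_width: 0.0004
```

Contact at z = 40.3 mm with about 10 N. Now I slide away from the collar with light pressure.

```bash
python3 -m inch '0.002 0 -0.0002 0 0 0 0;0.004 0 0 0 0 0 0;0.004 0 0 0 0 0 0;0.004 0 0 0 0 0 0'
python3 -m inch '0.004 0 0 0 0 0 0;0.004 0 0 0 0 0 0;0.004 0 0 0 0 0 0'
python3 -m inch '0.004 0 0 0 0 0 0;0.004 0 0 0 0 0 0;0.004 0 0 0 0 0 0'
```

```text
time_s: 5.95
tcp_pos: [0.5075, 0.0815, 0.0403]
eef_rot: [-179.9, 0.0, -80.4]
contact_force: [-1.8, 5.0, 5.0]
gripper_width: 0.0004
time_s: 6.2
tcp_pos: [0.5096, 0.0695, 0.0403]
eef_rot: [-179.9, 0.0, -80.4]
contact_force: [-1.6, 4.7, 5.7]
gripper_width: 0.0004
time_s: 6.45
tcp_pos: [0.5116, 0.0577, 0.0403]
eef_rot: [-179.9, 0.0, -80.4]
contact_force: [-1.2, 5.0, 5.8]
gripper_width: 0.0006
```

```bash
python3 -m inch '0.004 0 0 0 0 0 0;0.004 0 0 0 0 0 0;0.004 0 0 0 0 0 0;0.004 0 0 0 0 0 0'
python3 -m inch '0.004 0 0 0 0 0 0;0.004 0 0 0 0 0 0;0.004 0 0 0 0 0 0;0.004 0 0 0 0 0 0'
python3 -m inch '0.003 0 0 0 0 0 0;0.003 0 0 0 0 0 0;0.003 0 0 0 0 0 0'
python3 -m inch '0.003 0 0 0 0 0 0;0.003 0 0 0 0 0 0'
```

```text
time_s: 6.78
tcp_pos: [0.5142, 0.0418, 0.0403]
eef_rot: [-179.9, 0.0, -80.4]
contact_force: [-0.5, 4.0, 6.4]
gripper_width: 0.0001
time_s: 7.12
tcp_pos: [0.5168, 0.026, 0.0403]
eef_rot: [-179.9, 0.0, -80.4]
contact_force: [-1.8, 4.7, 6.6]
gripper_width: 0.0006
time_s: 7.37
tcp_pos: [0.5183, 0.0172, 0.0403]
eef_rot: [-179.9, 0.0, -80.4]
contact_force: [-0.7, 3.6, 5.8]
gripper_width: 0.0005
time_s: 7.53
tcp_pos: [0.5193, 0.0113, 0.0403]
eef_rot: [-179.9, 0.0, -80.4]
contact_force: [-1.4, 4.1, 7.5]
gripper_width: 0.0
```

```bash
python3 -m inch '0.002 0 0 0 0 0 0;0.002 0 0 0 0 0 0;0.002 0 0 0 0 0 0'
python3 -m inch '0.002 0 0 0 0 0 0;0.002 0 0 0 0 0 0'
python3 -m inch '0.002 0 0 0 0 0 0;0.002 0 0 0 0 0 0'
python3 -m inch '0.002 0 0 0 0 0 0'
```

```text
time_s: 7.78
tcp_pos: [0.5203, 0.0053, 0.0403]
eef_rot: [-179.9, 0.0, -80.4]
contact_force: [-0.9, 4.5, 6.3]
gripper_width: 0.0007
time_s: 7.95
tcp_pos: [0.5208, 0.0014, 0.0402]
eef_rot: [-179.9, 0.0, -80.4]
contact_force: [-1.4, 3.4, 4.6]
gripper_width: 0.0
time_s: 8.12
tcp_pos: [0.5214, -0.0026, 0.0402]
eef_rot: [-179.9, 0.0, -80.4]
contact_force: [-0.5, 4.2, 4.9]
gripper_width: 0.0005
time_s: 8.2
tcp_pos: [0.5217, -0.0047, 0.0402]
eef_rot: [-179.9, 0.0, -80.4]
contact_force: [0.2, 2.8, 5.2]
gripper_width: 0.0004
```

```bash
python3 -m inch '0.002 0 0 0 0 0 0'
python3 -m inch '0.002 0 0 0 0 0 0'
python3 -m inch '0.002 0 0 0 0 0 0;0 0 0 0 0 0 0'
```

```text
time_s: 8.28
tcp_pos: [0.5218, -0.0068, 0.04]
eef_rot: [-179.9, 0.0, -80.4]
contact_force: [-0.3, 2.1, 3.2]
gripper_width: 0.0007
time_s: 8.37
tcp_pos: [0.5214, -0.0093, 0.0396]
eef_rot: [180.0, -0.0, -80.4]
contact_force: [-0.0, -0.4, 0.5]
gripper_width: 0.0005
time_s: 8.53
tcp_pos: [0.5213, -0.0115, 0.0393]
eef_rot: [179.9, -0.0, -80.5]
contact_force: [0.6, 0.8, -0.8]
gripper_width: 0.0006
```

The force vanished and the tip sank at TCP y ≈ −8 mm, so the notch edge is at world y ≈ +2, which agrees with the images. Next I dip in and move to the middle of the notch.

```bash
python3 -m inch '0.002 0 0.001 0 0 0 0;0.002 0 0.001 0 0 0 0;0.002 0 0.001 0 0 0 0;0.002 0 0 0 0 0 0;0 0 0 0 0 0 0'
python3 -m inch '0 0 0.001 0 0 0 0;0 0 0.0005 0 0 0 0;0 0 0 0 0 0 0'
python3 -m inch '0 0 0.0005 0 0 0 0;0 0 0 0 0 0 0'
python3 -m inch '0 0 0.0005 0 0 0 0;0 0 0 0 0 0 0'
```

```text
time_s: 8.95
tcp_pos: [0.5231, -0.019, 0.0366]
eef_rot: [180.0, -0.0, -80.4]
contact_force: [-0.4, 0.8, 0.2]
gripper_width: 0.0006
time_s: 9.2
tcp_pos: [0.5232, -0.0186, 0.0352]
eef_rot: [180.0, 0.0, -80.4]
contact_force: [0.1, 0.6, -0.5]
gripper_width: -0.0001
time_s: 9.37
tcp_pos: [0.5232, -0.0186, 0.0347]
eef_rot: [180.0, 0.0, -80.4]
contact_force: [-0.3, -0.2, -0.5]
gripper_width: 0.0005
time_s: 9.53
tcp_pos: [0.5233, -0.0186, 0.0344]
eef_rot: [-180.0, 0.0, -80.4]
contact_force: [-1.0, 0.2, 1.9]
gripper_width: 0.0005
```

Touching the key at z ≈ 34.4 mm. Next I press it gently in half-millimetre rows.

```bash
python3 -m inch '0 0 0.0005 0 0 0 0;0 0 0.0005 0 0 0 0;0 0 0 0 0 0 0'
python3 -m inch '0 0 0.0005 0 0 0 0;0 0 0.0005 0 0 0 0;0 0 0.0005 0 0 0 0;0 0 0.0005 0 0 0 0;0 0 0 0 0 0 0'
python3 -m inch '0 0 0.0005 0 0 0 0;0 0 0.0005 0 0 0 0;0 0 0.0005 0 0 0 0;0 0 0.0005 0 0 0 0;0 0 0 0 0 0 0'
python3 -m inch '0 0 0.0005 0 0 0 0;0 0 0.0005 0 0 0 0;0 0 0 0 0 0 0'
```

```text
time_s: 9.78
tcp_pos: [0.5234, -0.0186, 0.0333]
eef_rot: [-180.0, 0.0, -80.4]
contact_force: [-0.8, 0.6, 3.8]
gripper_width: 0.0003
time_s: 10.2
tcp_pos: [0.5233, -0.0186, 0.0312]
eef_rot: [-180.0, 0.0, -80.4]
contact_force: [-0.2, 2.3, 4.8]
gripper_width: 0.0007
time_s: 10.62
tcp_pos: [0.5233, -0.0186, 0.0293]
eef_rot: [-180.0, 0.0, -80.4]
contact_force: [-2.3, 1.6, 5.5]
gripper_width: 0.0004
time_s: 10.87
tcp_pos: [0.5233, -0.0186, 0.0283]
eef_rot: [-180.0, -0.0, -80.4]
contact_force: [-2.0, 0.6, 6.0]
gripper_width: 0.0005
```

```bash
python3 -m inch '0 0 0.0005 0 0 0 0;0 0 0.0005 0 0 0 0;0 0 0 0 0 0 0'
python3 -m inch '0 0 0.0005 0 0 0 0;0 0 0 0 0 0 0'
python3 -m inch '0 0 0.0005 0 0 0 0;0 0 0 0 0 0 0'
python3 -m inch '0 0 0.0005 0 0 0 0;0 0 0 0 0 0 0'
```

```text
time_s: 11.12
tcp_pos: [0.5233, -0.0186, 0.0274]
eef_rot: [-180.0, -0.0, -80.4]
contact_force: [-2.1, 1.7, 6.9]
gripper_width: 0.0
time_s: 11.28
tcp_pos: [0.5233, -0.0186, 0.0269]
eef_rot: [-180.0, -0.0, -80.4]
contact_force: [-1.9, 0.6, 7.1]
gripper_width: 0.0001
time_s: 11.45
tcp_pos: [0.5233, -0.0186, 0.0264]
eef_rot: [-180.0, -0.0, -80.4]
contact_force: [-2.2, 1.1, 7.4]
gripper_width: 0.0004
time_s: 11.62
tcp_pos: [0.5234, -0.0186, 0.0263]
eef_rot: [-180.0, -0.0, -80.4]
contact_force: [-3.3, 1.9, 10.4]
gripper_width: 0.0004
```

The force jumped at z = 26.3 mm, 14.0 mm below the strip's top, so the key is on its stop. I add a small margin, hold and check.

```bash
python3 -m inch '0 0 0.0004 0 0 0 0;0 0 0 0 0 0 0;0 0 0 0 0 0 0;0 0 0 0 0 0 0;0 0 0 0 0 0 0;0 0 0 0 0 0 0;0 0 0 0 0 0 0;0 0 0 0 0 0 0'
python3 - <<'E'
from h import *
for n in('scene','top'):
    im=r.capture(n)[:,:,::-1]
    x0,y0,x1,y1=(140,110,400,310) if n=='scene' else (110,100,370,270)
    cv2.imwrite(f'pics/{n}2.png',cv2.resize(im[y0:y1,x0:x1],None,fx=3,fy=3,interpolation=2))
s=r.get_state();print(s['tcp_pos'],s['contact_force'],s['time_s'])
E
```

```text
time_s: 12.28
tcp_pos: [0.5234, -0.0186, 0.0262]
eef_rot: [-180.0, -0.0, -80.4]
contact_force: [-4.8, 1.9, 14.3]
gripper_width: 0.0006
[ 0.52334312 -0.01861296  0.02619495] [-4.52219303  1.49227275 15.46324625] 12.3833
```

```bash
sleep 1
```

```text
(no output)
```

View pics/scene2.png

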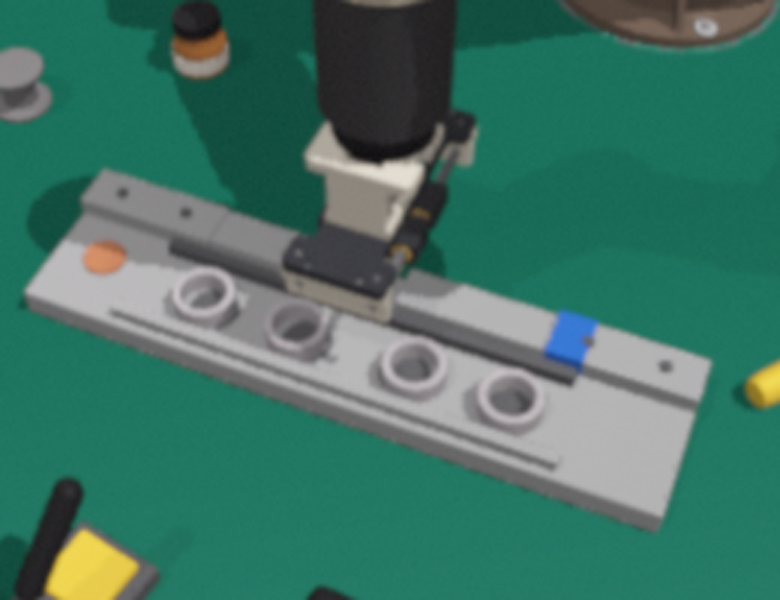

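View pics/top2.png

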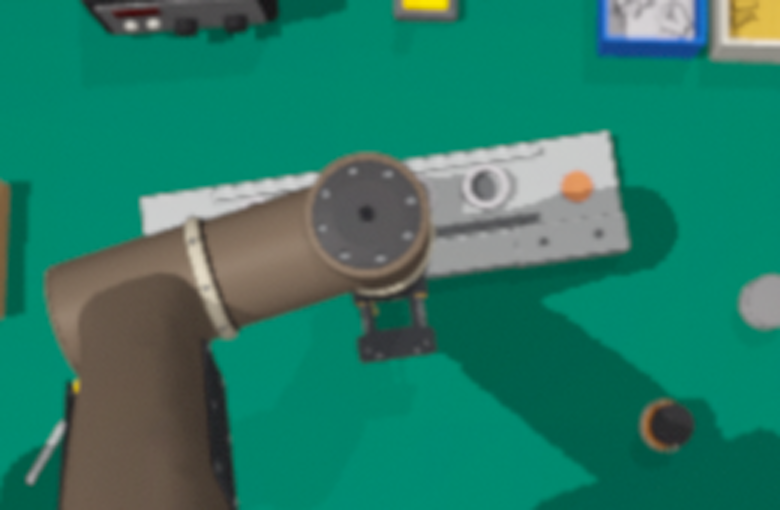

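In the scene picture the dark jaw has moved towards the strip, with its right end at about (575,378) in the crop. A gap now shows between it and the four rings, which have not moved. The disc (104,257), jar and spool are where they were. The key is being held at about 15 N, so I hand the job in.

```bash
python3 - <<'E'
from plant import r
print(r.close_job()); s=r.get_state(); print(s['tcp_pos'],s['contact_force'],s['time_s'])
E
```

```text
the job is handed in; nothing more can be done
None
the job is handed in; nothing more can be done
```

The key is held fully down and the clamp is open. I handed the job in at about 12.4 s of the 51 s allowed.

- **Feeling along the strip:** With the fingers shut, I touched the strip at edge_start, at z = 40.3 mm. I then slid away from the collar at roughly 5–7 N until the force vanished and the tip sank. That put the notch edge at world y ≈ +2 mm, within about 2 mm of what both cameras showed.
- **Pressing the key:** I moved to the middle of the notch and touched the key about 6 mm below the strip's top. I pressed it down in 0.5 mm steps. The force climbed to 7.4 N, then jumped as the key hit its stop about 14 mm below the strip's top.
- **Last checks:** The tool was steady at z = 26.2 mm, pressing with about 15 N. The scene picture showed the jaw drawn off the rings, and the rings, disc, jar and spool where they had been.
- **Not checked:** In the last top picture the arm hid three of the four rings and most of the screwdriver. The scene crop showed only the end of its handle. I saw no readings after handing in, and no check disagreed.

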